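# Put the socket rack away past the spring gate

## Task

Put the socket rack away: with one fingertip push the rail outwards to open the spring gate and hold it open while you push the rack by its rear plate along the chute, past the gate, until its nose is fully home against the end stop; then let the gate swing shut behind the sockets and leave everything clear. The gate must never touch the rack, and it must still be held open by the finger when the rack gets home. Only push: do not lift or tip the rack, and leave the other things on the table where they are.

Things in the scene. Friction and masses are not known exactly. Their poses are not given: they have to be found in the camera images.
- chute: Fixed steel chute, 0.5 m long. Origin: on the table top, under the middle of the channel, in the plane of the gate. x points along the channel the way the rack must be pushed, y across it towards the hinge side, z up. Channel floor at z = 6 mm, 60 mm wide between low walls 4 mm thick with tops at z = 22 mm; it starts at x = -320 mm.
- end_stop (a point): Middle of the near face of the end stop, the 40 mm high block that closes the chute's far end, at chute x = 150 mm.
- gate (a joint): Gate angle (rad): 0 shut, 1.1 open against its stop. One stiff steel piece (crossbar + rail) on a hinge line along the chute's x at y = 52, z = 14 mm. It swings up and over to +y like a level-crossing barrier. Weight and a spring shut it when let go; 2 to 5 N on the rail holds it. It clears the rack's sockets from about 0.7 rad up. The rack cannot push it open.
- crossbar (a point): Middle of the gate's crossbar, which blocks the channel when shut: 6 mm thick (chute x = -3 to 3 mm), z = 24 to 44 mm, reaching across the whole channel. When fully open its tip stands about 100 mm above the table.
- rail (a point): Middle of the gate's push rail, an 8 mm round bar along the chute from x = -365 to 0 mm. Its centre in the chute frame (y, z): shut 33, 55 mm; at 0.7 rad 64, 57; at 0.9 rad 72, 54; at 1.1 rad 80, 50. Pushing it outwards (+y) opens the gate; a fingertip can slide along its inner (channel) side while pressing. Rods only at its two ends join it to the hinge.
- rack: Loose black socket rack in the chute, 0.3 to 0.65 kg. Origin: underside, below the middle of the socket block; x towards the gate. Block x = -55 to 55 mm, 56 mm wide, carries two rows of upright steel sockets, tops 36 mm above the underside. A flat 40 mm wide, 8 mm high tail behind it passes under the shut gate. Home, its nose touches the end stop and its origin is at chute x = 95 mm.
- push_plate (a point): Middle of the rear face of the rack's upright push plate at the end of the tail: 50 mm wide, 6 mm thick, top 50 mm above the rack's underside (56 mm above the table), face 175 mm behind the rack's origin. With the rack home it is still 80 mm short of the gate.
- tape: roll of tape lying flat, 72 mm wide, 24 mm high, bystander beside the chute; origin at the middle of its underside
- socket_a: loose socket standing upright, 26 mm wide and high, bystander beside the chute; origin at the middle of its underside
- socket_b: smaller loose socket standing upright, 22 mm wide, 24 mm high, bystander beside the chute; origin at the middle of its underside
- driver: screwdriver lying flat, bystander just beyond the chute end
- spanner: spanner lying flat, bystander beside the chute

How it is judged (in metres and radians):
On the way, in this order (a step that is already met when the one before it is completed fails the run):
1. a finger holds the gate open while the rack is still short of it (value of joint gate above 0.6 rad and contact force between the fingers and gate above 0.2 N and x of rack in the frame of chute below -0.045 m), for 0.2 s.
2. the rack is home against the end stop while a finger still holds the gate open (x of rack in the frame of chute above 0.089 m and value of joint gate above 0.5 rad and contact force between the fingers and gate above 0.2 N), for 0.1 s.
At the end, for the whole second after the job is handed in: The rack lies flat in the chute with its nose within 6 mm of the end stop, at rest, and the gate is shut (below 0.08 rad) (x of rack in the frame of chute above 0.089 m and value of joint gate below 0.08 rad and z of rack in the frame of chute below 0.01 m and angle between rack's own z axis and vertical below 0.06 rad and linear speed of rack below 0.01 m/s); the robot touches nothing.
It fails at once if the gate touches the rack (over 0.3 N) (contact force between gate and rack above 0.3 N).
It fails at once if the rack is lifted more than 9 mm or tipped more than 0.15 rad (z of rack in the frame of chute above 0.015 m or angle between rack's own z axis and vertical above 0.15 rad).
It fails at once if another thing is moved more than 25 mm (distance of any of tape, socket_a, socket_b, driver, spanner from where it was at the start of the episode above 0.025 m).
It also fails if it takes over 45 s, if anything falls off the work surface, if the arm or the gripper's body presses on something with over 40 N, if the wrist force passes 120 N, or if a joint passes its speed limit or range.

## Robot

A 6-joint arm with a two-finger parallel gripper is mounted at the origin on the work surface. World frame = base frame: x ahead of the robot, y to its left, z up, the work surface at z = 0. Lengths are in mm, angles in rad, forces in N, time in s.
With the tool pointing down it reaches from about 350 to 875 mm from the base axis. Payload 4.2 kg.
Tool frame: the origin (TCP) lies at the very end of the fingers, on their centre line; the grasp point (between the pads) lies 19 mm behind it; z points along the fingers, y is the direction in which the jaws open and shut (so a half turn about z gives the same grasp; the last joint's range is limited). The gripper opens to 85 mm and grips with 20 to 120 N. Pads are 22 mm wide; open, the fingers measure 114 mm over their backs; the gripper's body (76 mm by 85 mm) begins 54 mm behind the grasp point. The pads swing forward as they close: fully open they stand 13 mm farther back than shut.
Start: joints at [1.409, 0.385, 0.008, 0, -1.194, -0.259], TCP at [255.273, 570.469, 231.312] pointing down, gripper open.
Joint ranges: [-3.14, 3.14], [-1.21, 2.06], [-1.07, 1.41], [-3.16, 2.05], [-2.99, -0.16], [-3.1, 3.1]. Speed limits (rad/s): [2.79, 2.79, 3.14, 3.14, 3.14, 3.14].

## Interface

Orientations are given as a unit quaternion [x, y, z, w].
In Python, from bench import read_state, get_image, camera_params, job_done gives the robot as it stands.
- The arm moves only by the tool send_rows, never from a script. Its arguments are lists of equal length, an entry for each row: "translation": the shift along the tool's x, y, z in m, a list of three; "yaw": the turn about the tool's z in degrees; "fingers": the closure in counts, from 0 (fully open) to 255 (shut). A call has 1 to 12 rows; each row is the pose to reach, as a shift and turn from the pose measured when the call began, along the tool's axes at that moment; what a row does not reach only later rows make up. A row lasts 1/10 s, in which the tool goes at most 50 mm and 8.59 degrees, less where a joint would pass 70% of its speed; a pose out of reach is approached as far as the arm can. A call with a gripper value outside its range is refused whole. The fingers move at their own pace and stop on an object; the grip force is fixed at half the most. Time passes only in rows, so rows that repeat a pose let the fingers close. It gives the time, the measured TCP pose, the force and the opening at its end, in the units of the state.
- read_state(): the state, without advancing time (a new reading comes with each control period).
- get_image(name): name is "side" or "top" or "wrist"; returns the picture (420x560x3 uint8, blue, green, red); there is no depth.
- camera_params(name): a dict with "mtx" (3x3 intrinsics, pixels), "rvec" (rotation vector, rad) and "tvec" (3), from world to camera coordinates, as OpenCV has them; the wrist camera has in their place "tool_from_camera" (4x4, takes a point from camera to tool coordinates, whose origin is the TCP and whose axes are the flange's). Camera axes: x right, y down, z forward; pixel columns grow to the right and rows downward; lengths in mm; the calibration is good to about 2 mm. A picture is of the moment at which its call begins: read the wrist's pose just before it. camera_params takes no time and is no camera call.
- job_done(): hands the job in, once; it reports no verdict.
The state is a dict: "clock": time; "joints": joint angles; "joint_vel": joint speeds; "joint_efforts": joint torques, N m; "position": TCP position; "ee_rot": TCP orientation; "contact_force": force on the tool from outside, world axes, zero at the start; "wrist_torque": the same for the moment, N m; "gripper_width": finger opening in mm.
Only numpy, scipy, OpenCV 4.12 (cv2) and the standard library are available. Lean on these libraries where they do the work, as an engineer would, in place of code of your own. Each camera call takes 0.05 s, during which the arm holds its last target.

## Working session

There is one attempt and no reset: what is moved stays moved. The work goes in short steps, Python scripts to look and compute and a tool call to move; the robot and the scene stay as the last step left them, time stands still between calls to the robot, and variables do not carry over. Pictures are saved under pics/ and viewed, and the job is handed in when it is done.

Besides the shell and the picture viewer there is one more tool, called after "Emit:" as a command line: name --pt "numbers of a row" for each row, then --argument value for the rest. send_rows: Moves the arm, as the interface text tells. Its arguments: {"type":"object","properties":{"translation":{"type":"array","items":{"type":"array","items":{"type":"number"}}},"yaw":{"type":"array","items":{"type":"number"}},"fingers":{"type":"array","items":{"type":"number"}}},"required":["translation","yaw","fingers"]}

```bash
ls; mkdir -p pics
python3 - <<'E'
from bench import *
import cv2
print(read_state())
for n in("top","side","wrist"):
    cv2.imwrite(f"pics/{n}0.png",get_image(n)); print(n,camera_params(n))
E
```

```text
pics
{'clock': 0.0, 'joints': array([ 1.40860884e+00,  3.85546655e-01,  6.60807265e-03, -5.24599513e-04,
       -1.19400516e+00, -2.58607611e-01]), 'joint_vel': array([ 1.07698908e-03, -2.70784086e-04,  8.33761338e-04, -8.08936346e-05,
        5.37951962e-04,  6.40599957e-04]), 'joint_efforts': array([ 3.25741064e-05, -3.92293489e+01,  1.88397717e+01,  4.18617547e+00,
       -4.61652220e-03,  1.19161555e-06]), 'position': array([255.03466108, 569.94319878, 230.21682216]), 'ee_rot': array([ 9.77927156e-01, -2.08943211e-01, -1.91768963e-04,  1.08420889e-03]), 'contact_force': array([-0.66888242, -0.53341468, -0.3956394 ]), 'wrist_torque': array([-0.04780782, -0.05046299,  0.01421894]), 'gripper_width': 85.55991972124264}
top {'mtx': array([[458.38154644,   0.        , 285.57960755],
       [  0.        , 458.38154644, 207.56422162],
       [  0.        ,   0.        ,   1.        ]]), 'rvec': array([ 2.114672  , -2.14001555,  0.1667528 ]), 'tvec': array([ 89.11070338, 583.53503658, 780.65520109])}
side {'mtx': array([[513.9840809 ,   0.        , 286.40963899],
       [  0.        , 513.9840809 , 209.25012746],
       [  0.        ,   0.        ,   1.        ]]), 'rvec': array([ 2.39910058, -0.39684996,  0.16295934]), 'tvec': array([-535.23114792,  214.74779285, 1053.97916615])}
wrist {'mtx': array([[313.09218032,   0.        , 273.72972911],
       [  0.        , 313.09218032, 206.20459972],
       [  0.        ,   0.        ,   1.        ]]), 'tool_from_camera': array([[ 9.10184387e-04, -9.58052215e-01, -2.86592262e-01,
         7.28132874e+01],
       [ 9.99999503e-01,  9.88823717e-04, -1.29664415e-04,
         1.01857750e+00],
       [ 4.07614505e-04, -2.86592001e-01,  9.58052639e-01,
        -1.42975834e+02],
       [ 0.00000000e+00,  0.00000000e+00,  0.00000000e+00,
         1.00000000e+00]])}
```

View pics/top0.png

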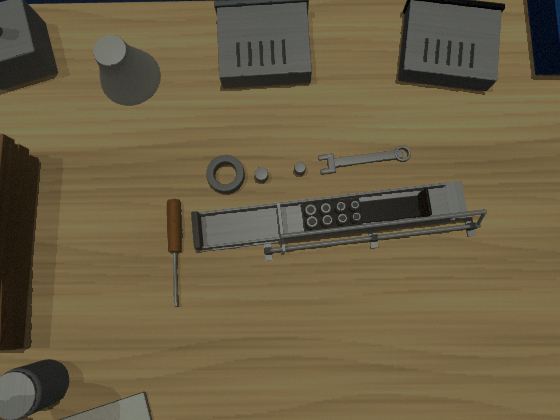

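View pics/side0.png

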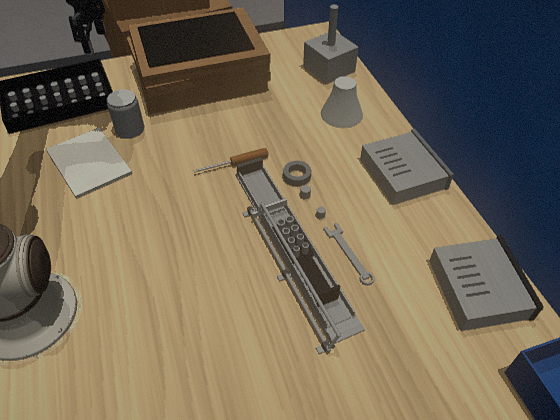

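View pics/wrist0.png

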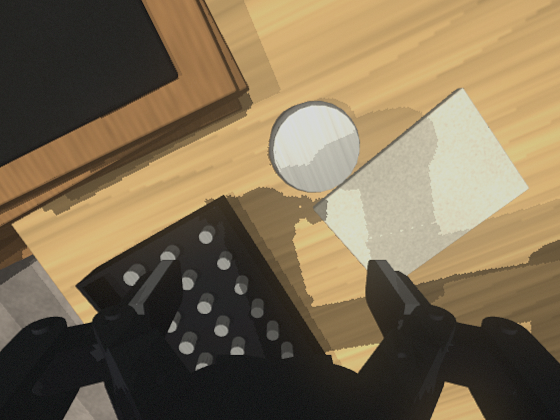

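The top view shows the chute running from the end stop (left, ~(197,230)) to the entry (right, ~(465,195)), with the hinge and rail on the lower side. The driver is at (175,250), and the spanner, sockets and tape are above. I'll zoom in to measure.

```bash
cat > h.py <<'E'
import numpy as np, cv2
from bench import *
def ray(name,uv,z):
    p=camera_params(name);R,_=cv2.Rodrigues(p['rvec']);t=p['tvec']
    n=cv2.undistortPoints(np.array([[uv]],float),p['mtx'],None)[0,0]
    d=R.T@np.array([n[0],n[1],1]);c=-R.T@t
    return c+d*(z-c[2])/d[2]
def proj(name,P):
    p=camera_params(name);return cv2.projectPoints(np.array(P,float).reshape(-1,3),p['rvec'],p['tvec'],p['mtx'],None)[0].reshape(-1,2)
E
python3 - <<'E'
from h import *
im=cv2.imread('pics/top0.png'); c=im[170:270,180:340]; cv2.imwrite('pics/a.png',cv2.resize(c,None,fx=5,fy=5,interpolation=cv2.INTER_CUBIC)+20)
c=im[165:265,335:495]; cv2.imwrite('pics/b.png',cv2.resize(c,None,fx=5,fy=5,interpolation=cv2.INTER_CUBIC)+20)
c=im=cv2.imread('pics/side0.png')[145:360,180:390]; cv2.imwrite('pics/c.png',cv2.resize(c,None,fx=2.7,fy=2.7,interpolation=cv2.INTER_CUBIC))
print(ray('top',(197,230),6),ray('top',(465,195),6))
E
```

```text
[551.05753006 251.33584911   6.        ] [ 611.91452595 -259.97747663    6.        ]
```

View pics/a.png

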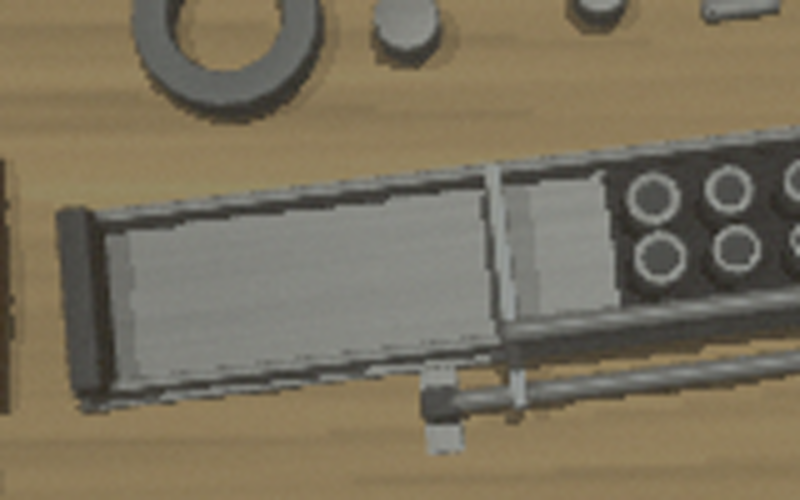

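View pics/b.png

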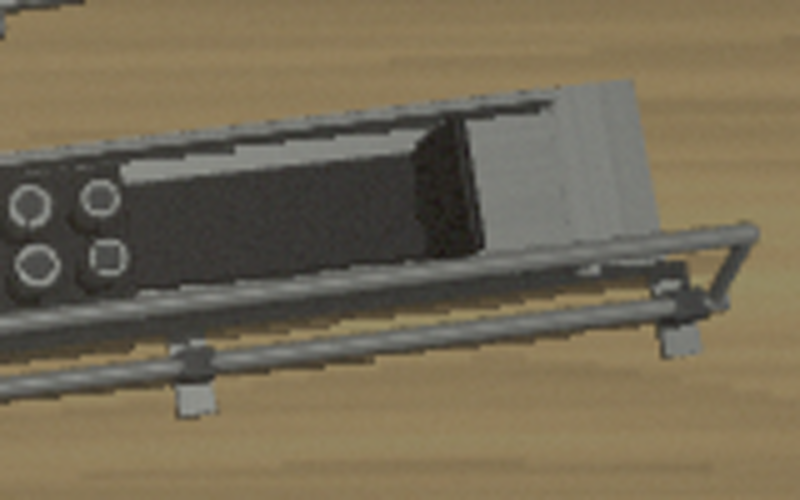

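View pics/c.png

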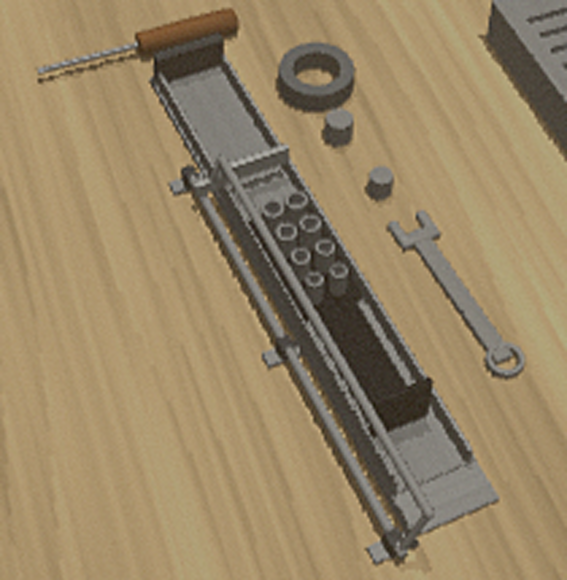

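```bash
cat >> h.py <<'E'
from scipy.optimize import least_squares
def A(u,v):return (180+(u+.5)/5-.5,170+(v+.5)/5-.5)
def B(u,v):return (335+(u+.5)/5-.5,165+(v+.5)/5-.5)
def c2w(p,P):
    P=np.atleast_2d(np.array(P,float));c,s=np.cos(p[2]),np.sin(p[2])
    return np.c_[p[0]+c*P[:,0]-s*P[:,1],p[1]+s*P[:,0]+c*P[:,1],P[:,2]]
def w2c(p,W):
    W=np.atleast_2d(W);c,s=np.cos(p[2]),np.sin(p[2]);d=W[:,:2]-p[:2]
    return np.c_[c*d[:,0]+s*d[:,1],-s*d[:,0]+c*d[:,1],W[:,2]]
E
python3 - <<'E'
from h import *
R=cv2.Rodrigues(camera_params('top')['rvec'])[0];print('cam',-R.T@camera_params('top')['tvec'])
obs=[(A(494,168),(0,-34,44),1,0.3),(A(509,322),(0,33,44),1,0),(B(755,232),(-365,33,55),1,1),(B(300,284),(-250,33,59),0,1),(A(600,322),(-60,33,59),0,1),
(A(93,300),None,0,0)]
# constraints done in chute coords via ray onto height
def res(p):
    r=[]
    for uv,z,x,y in [(A(494,168),44,0,None),(A(509,322),44,0,None),(B(753,232),57,-365,33),(B(300,284),59,None,33),(A(700,310),59,None,33),
      (A(200,203),22,None,-32),(A(400,180),22,None,-32),(A(700,146),22,None,-32),(B(200,133),22,None,-32),(B(400,112),22,None,-32),
      (A(93,210),40,150,None),(A(105,390),40,150,None)]:
        q=w2c(p,ray('top',uv,z))[0]
        if x is not None:r.append(q[0]-x)
        if y is not None:r.append(q[1]-y)
    return r
s=least_squares(res,[570,100,1.69]);p=s.x;print(p,np.round(s.fun,1))
np.save('chute.npy',p)
for uv in [B(462,118),B(484,250)]:print('plate',w2c(p,ray('top',uv,56)))
for uv in [A(605,172),A(618,303)]:print('nose',[w2c(p,ray('top',uv,z)) for z in(20,)])
print(c2w(p,[[0,0,0],[150,0,0],[-365,33,0],[-320,0,0]]))
cube=[]
for X in(-320,150):
  for Y in(-34,-30,30,34): cube.append((X,Y,22))
pts=cube+[(x,33,55) for x in range(-365,1,73)]+[(0,-34,44),(0,34,44),(150,-30,40),(150,30,40),(150,-30,6),(150,30,6)]+[(x,52,14) for x in(-365,-180,0)]
for n in('top','side'):
    im=cv2.imread(f'pics/{n}0.png')
    o=(170,155) if n=='top' else (180,145)
    k=2.3 if n=='top' else 2.7
    im=cv2.resize(im[o[1]:o[1]+(110 if n=='top' else 215),o[0]:o[0]+(340 if n=='top' else 210)],None,fx=k,fy=k,interpolation=cv2.INTER_CUBIC)
    for q in proj(n,c2w(p,pts)): cv2.circle(im,tuple(np.int32((q-o+.5)*k-.5)),2,(0,0,255),-1)
    cv2.imwrite(f'pics/ov_{n}.png',im)
E
```

```text
cam [444.75087124  72.53182286 868.7992844 ]
[565.78820532  92.02821728   1.67948538] [ 0.2  1.4  0.5  0.  -0.7  1.2 -0.4 -0.   0.8 -1.   0.1 -1.7 -0.3]
plate [[-269.33626698  -20.75680274   56.        ]]
plate [[-268.89129461   27.74269523   56.        ]]
nose [array([[-40.90482846, -26.0389611 ,  20.        ]])]
nose [array([[-39.53211676,  23.71759898,  20.        ]])]
[[ 565.78820532   92.02821728    0.        ]
 [ 549.51692836  241.14309094    0.        ]
 [ 572.57637373 -274.39765622    0.        ]
 [ 600.50026284 -226.08351319    0.        ]]
```

View pics/ov_top.png

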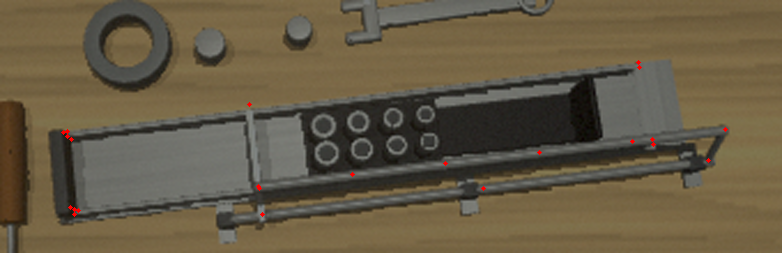

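View pics/ov_side.png

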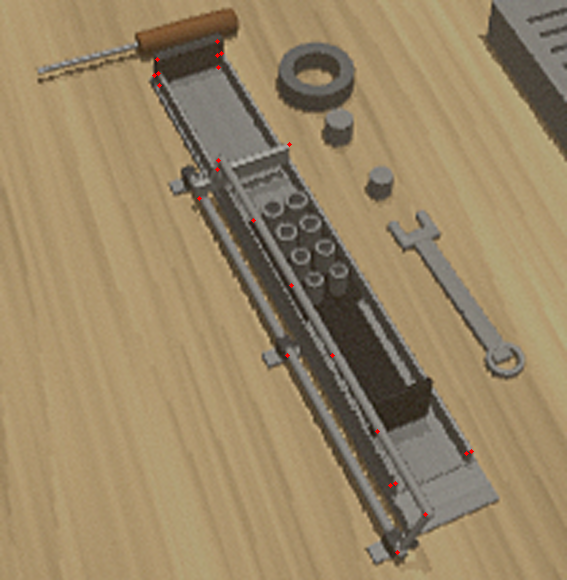

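```bash
cat >> h.py <<'E'
from scipy.spatial.transform import Rotation as Ro
def plan(xc,yc,z,ang=None):
    p=np.load('chute.npy'); s=read_state();R=Ro.from_quat(s['ee_rot'])
    W=c2w(p,[[xc,yc,z]])[0]; d=R.inv().apply(W-s['position'])
    tx=R.apply([1,0,0]);a=np.arctan2(tx[1],tx[0]); want=p[2]-np.pi
    print('t',round(s['clock'],2),'chute tcp',np.round(w2c(p,s['position'])[0],1),'shift mm',np.round(d,1),'yaw deg',np.round(np.degrees(-((want-a+np.pi)%(2*np.pi)-np.pi)),2),
     'F',np.round(w2c(np.array([0,0,p[2]]),s['contact_force'])[0],1),'w',round(s['gripper_width'],1),'tilt',np.round(R.apply([0,0,1]),3),'target',np.round(W))
E
python3 -c "
from h import *
plan(-297,-16,200)"
```

```text
t 0.15 chute tcp [508.9 257.  230.5] shift mm [642.7 557.6  31.5] yaw deg 59.66 F [-0.3 -0.3  0.2] w 85.4 tilt [-0.001 -0.002 -1.   ] target [ 614. -201.  200.]
```

Emit:
send_rows --pt "0.035 0.03 0" --pt "0.07 0.061 0" --pt "0.105 0.091 0" --pt "0.14 0.121 0" --pt "0.175 0.152 0" --pt "0.21 0.182 0" --pt "0.245 0.213 0" --pt "0.28 0.243 0" --pt "0.315 0.273 0" --pt "0.35 0.304 0" --pt "0.385 0.334 0" --pt "0.42 0.364 0" --yaw '[5,10,15,20,25,30,35,40,45,50,55,59.66]' --fingers '[112,112,112,112,112,112,112,112,112,112,112,112]'

```text
clock: 1.35
position: [490.0, 64.4, 231.2]
ee_rot: [0.743, -0.669, 0.0, 0.001]
contact_force: [0.5, 0.7, -0.3]
gripper_width: 47.6
```

```bash
python3 -c "
from h import *
plan(-297,-16,200);print(read_state()['joints'])"
```

```text
t 1.35 chute tcp [-19.2  78.3 231.2] shift mm [277.4 -95.3  31.5] yaw deg -0.19 F [ 0.7 -0.6 -0.3] w 47.6 tilt [-0.    -0.001 -1.   ] target [ 614. -201.  200.]
[ 0.46058582  0.16163464 -0.30403627  0.00113775 -1.10607702 -0.35577871]
```

Emit:
send_rows --pt "0.035 -0.012 0" --pt "0.07 -0.024 0" --pt "0.105 -0.036 0" --pt "0.14 -0.048 0" --pt "0.175 -0.06 0.01" --pt "0.21 -0.072 0.02" --pt "0.245 -0.084 0.04" --pt "0.277 -0.095 0.06" --pt "0.277 -0.095 0.08" --pt "0.277 -0.095 0.1" --pt "0.277 -0.095 0.11" --pt "0.277 -0.095 0.11" --yaw '[0,0,0,0,0,0,0,0,0,0,0,0]' --fingers '[112,112,112,112,112,112,112,112,112,112,112,112]'

```text
clock: 2.55
position: [612.4, -201.0, 119.6]
ee_rot: [0.743, -0.669, -0.001, 0.002]
contact_force: [0.5, -1.7, -0.9]
gripper_width: 47.9
```

```bash
python3 -c "
from h import *
plan(-297,-16,32);print(read_state()['joints'])
for n in('top','side','wrist'):
  im=get_image(n);cv2.imwrite(f'pics/{n}1.png',im)
"
```

```text
t 2.55 chute tcp [-296.4  -14.6  119.6] shift mm [ 0.6 -1.8 87.5] yaw deg -0.2 F [-1.7 -0.3 -0.9] w 47.9 tilt [-0.005 -0.001 -1.   ] target [ 614. -201.   32.]
[-0.06607412  0.51082047 -0.0838821   0.00138598 -0.98052792  0.17056091]
```

View pics/wrist1.png

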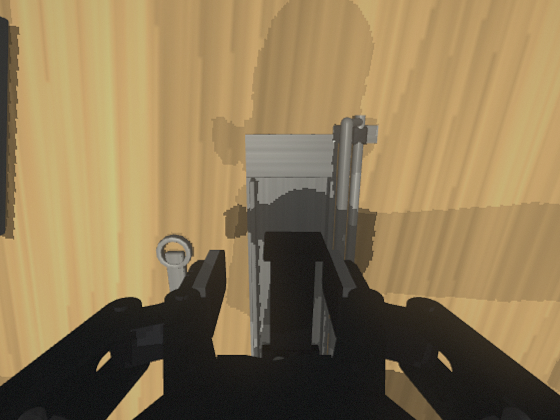

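View pics/side1.png

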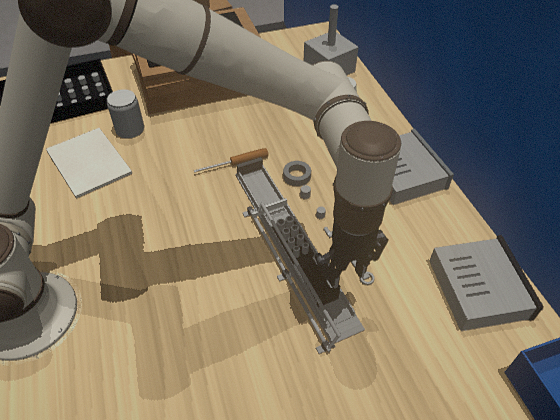

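Emit:
send_rows --pt "0.001 -0.002 0.03" --pt "0.001 -0.002 0.05" --pt "0.001 -0.002 0.07" --pt "0.001 -0.002 0.08" --pt "0.001 -0.002 0.088" --pt "0.001 -0.002 0.088" --yaw '[0,0,0,0,0,0]' --fingers '[112,112,112,112,112,112]'

```text
clock: 3.3
position: [616.6, -202.0, 34.6]
ee_rot: [0.744, -0.669, 0.001, 0.0]
contact_force: [-0.2, 0.4, 0.8]
gripper_width: 47.9
```

```bash
python3 -c "
from h import *
plan(-297,31,31)
for n in('top','side','wrist'):
  im=get_image(n);cv2.imwrite(f'pics/{n}2.png',im if n=='wrist' else cv2.resize(im[130:370,180:500],None,fx=2.4,fy=2.4))
"
```

```text
t 3.3 chute tcp [-297.8  -18.6   34.6] shift mm [-0.7 49.6  3.6] yaw deg -0.14 F [0.4 0.2 0.8] w 47.9 tilt [ 0.001 -0.002 -1.   ] target [ 567. -207.   31.]
```

View pics/wrist2.png

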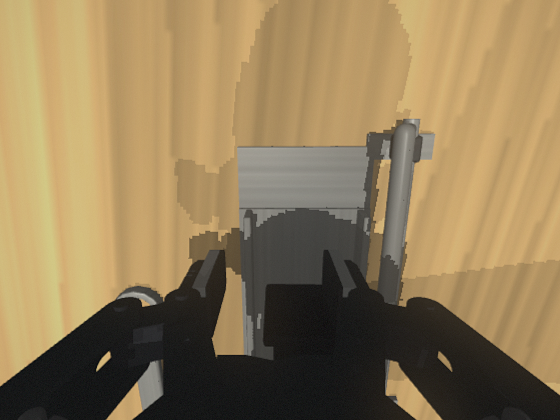

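View pics/side2.png

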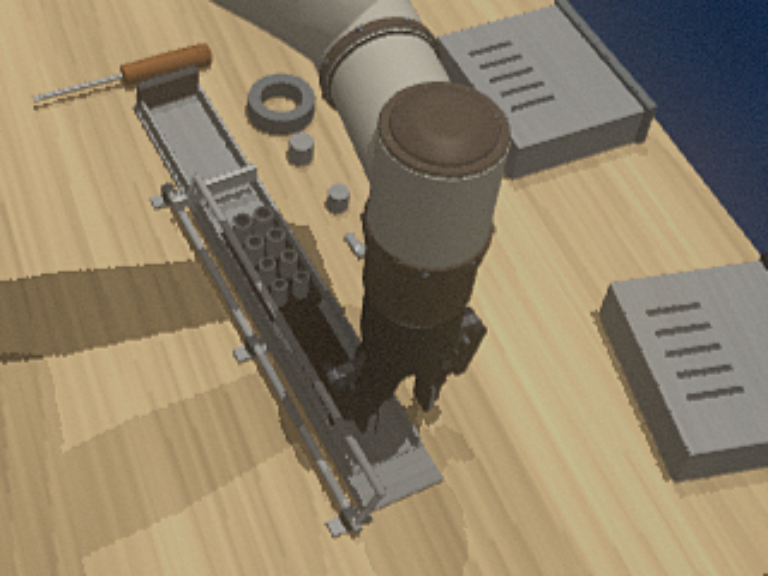

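The fingers are down inside the rail and behind the plate (black, ~(300,315) in the wrist view), with no contact force. Next I push the rail outwards.

Emit:
send_rows --pt "0 0.008 0.003" --pt "0 0.016 0.003" --pt "0 0.022 0.003" --pt "0 0.028 0.003" --pt "0 0.034 0.003" --pt "0 0.038 0.003" --pt "0 0.042 0.003" --pt "0 0.046 0.003" --pt "0 0.049 0.003" --pt "0 0.049 0.003" --yaw '[0,0,0,0,0,0,0,0,0,0]' --fingers '[112,112,112,112,112,112,112,112,112,112]'

```text
clock: 4.45
position: [568.3, -207.3, 32.5]
ee_rot: [0.744, -0.669, 0.002, -0.0]
contact_force: [3.1, 0.9, -0.4]
gripper_width: 48.0
```

```bash
python3 -c "
from h import *
plan(-297,31,31)
for n in('top','side','wrist'):
  im=get_image(n);cv2.imwrite(f'pics/{n}3.png',im if n=='wrist' else cv2.resize(im[130:370,180:500],None,fx=2.4,fy=2.4))
"
```

```text
t 4.45 chute tcp [-297.8   30.    32.5] shift mm [-0.8  1.   1.5] yaw deg -0.14 F [ 0.5 -3.2 -0.4] w 48.0 tilt [ 0.003 -0.002 -1.   ] target [ 567. -207.   31.]
```

View pics/wrist3.png

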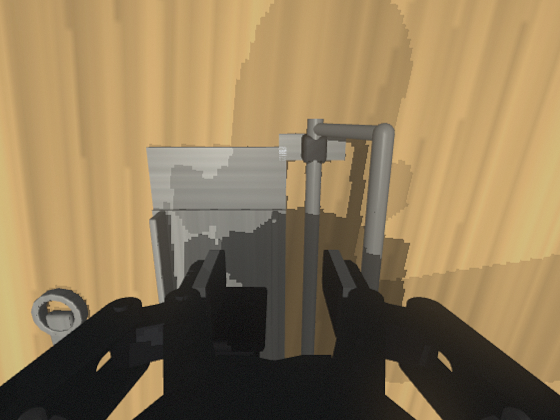

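View pics/side3.png

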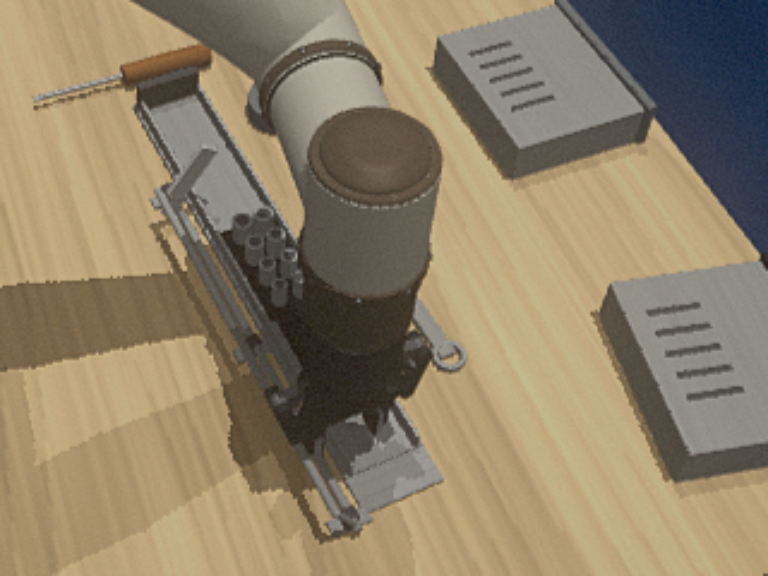

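View pics/top3.png

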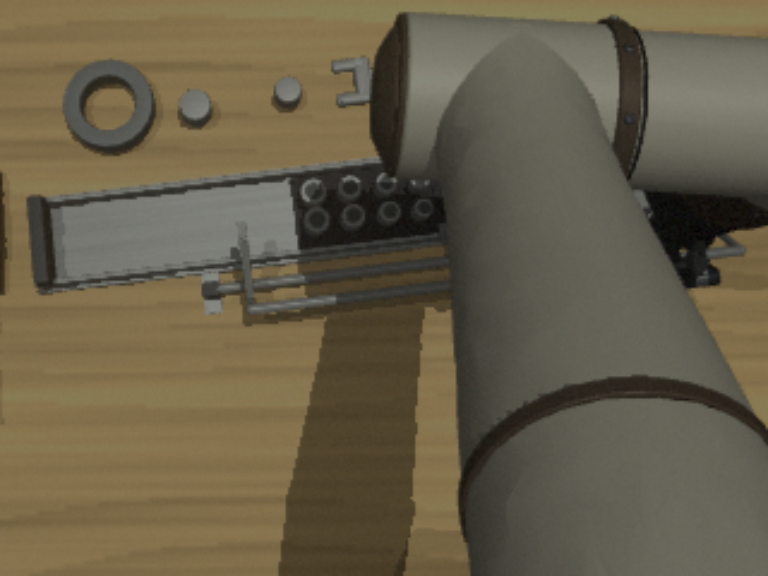

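```bash
python3 -c "
from h import *
p=np.load('chute.npy')
for q in [(300,302),(260,309)]: print(w2c(p,ray('top',(180+q[0]/2.4,130+q[1]/2.4),57)))
"
```

```text
[[-35.51954364  73.53303824  57.        ]]
[[-5.71524489 75.09121938 57.        ]]
```

Emit:
send_rows --pt "-0.006 0.001 0.001" --pt "-0.012 0.001 0.001" --pt "-0.016 0.001 0.001" --pt "-0.02 0.001 0.001" --pt "-0.026 0.001 0.001" --pt "-0.033 0.001 0.001" --pt "-0.041 0.001 0.001" --pt "-0.049 0.001 0.001" --pt "-0.057 0.001 0.001" --pt "-0.063 0.001 0.001" --pt "-0.067 0.001 0.001" --pt "-0.067 0.001 0.001" --yaw '[0,0,0,0,0,0,0,0,0,0,0,0]' --fingers '[112,112,112,112,112,112,112,112,112,112,112,112]'

```text
clock: 5.8
position: [560.6, -139.8, 31.7]
ee_rot: [0.744, -0.668, 0.002, -0.001]
contact_force: [0.9, -0.2, 1.4]
gripper_width: 48.2
```

```bash
python3 -c "
from h import *
plan(-91,31,31)
p=np.load('chute.npy')
for n in('top','side','wrist'):
  im=get_image(n);cv2.imwrite(f'pics/{n}4.png',im if n=='wrist' else cv2.resize(im[130:370,180:500],None,fx=2.4,fy=2.4))
"
```

```text
t 5.8 chute tcp [-229.9   30.3   31.7] shift mm [-138.9    0.9    0.4] yaw deg -0.09 F [-0.3 -0.9  1.4] w 48.2 tilt [ 0.004 -0.002 -1.   ] target [545.  -2.  31.]
```

View pics/wrist4.png

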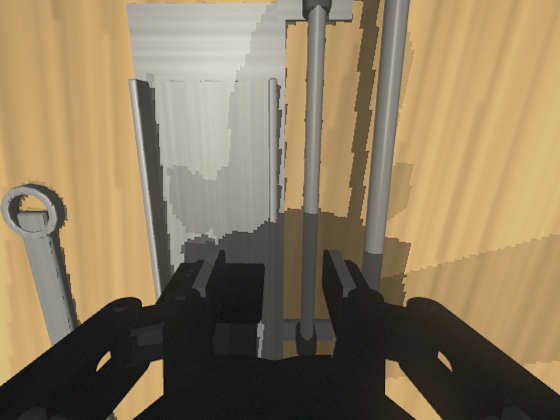

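View pics/top4.png

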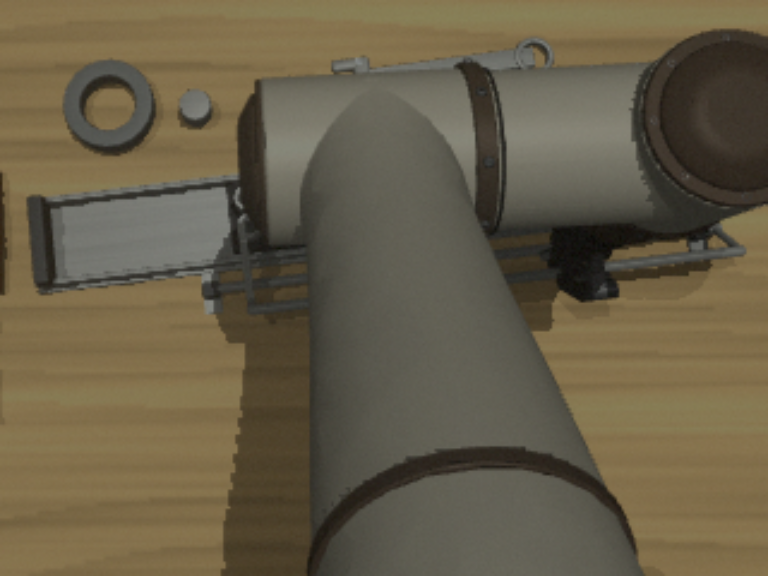

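View pics/side4.png

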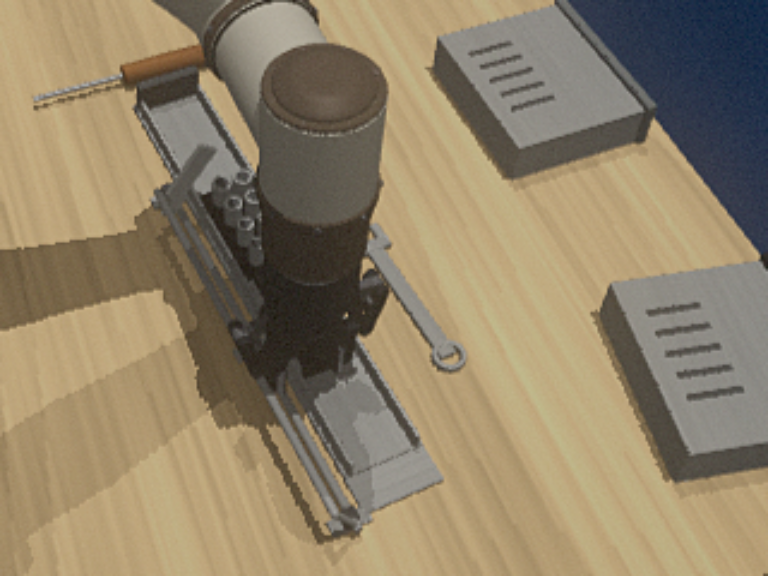

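Emit:
send_rows --pt "-0.006 0.001 0" --pt "-0.014 0.001 0" --pt "-0.023 0.001 0" --pt "-0.032 0.001 0" --pt "-0.041 0.001 0" --pt "-0.05 0.001 0" --pt "-0.059 0.001 0" --pt "-0.068 0.001 0" --pt "-0.077 0.001 0" --pt "-0.086 0.001 0" --pt "-0.092 0.001 0" --pt "-0.094 0.001 0" --yaw '[0,0,0,0,0,0,0,0,0,0,0,0]' --fingers '[112,112,112,112,112,112,112,112,112,112,112,112]'

```text
clock: 7.15
position: [549.2, -46.8, 31.3]
ee_rot: [0.744, -0.668, 0.002, -0.0]
contact_force: [1.5, -5.6, 1.5]
gripper_width: 47.7
```

```bash
python3 -c "
from h import *
plan(-91,31,31)
for n in('side','wrist'):
  im=get_image(n);cv2.imwrite(f'pics/{n}5.png',im if n=='wrist' else cv2.resize(im[130:370,180:500],None,fx=2.4,fy=2.4))
"
```

```text
t 7.15 chute tcp [-136.2   31.5   31.3] shift mm [-45.2  -0.4   0.2] yaw deg -0.12 F [-5.7 -0.9  1.5] w 47.7 tilt [ 0.003 -0.002 -1.   ] target [545.  -2.  31.]
```

View pics/wrist5.png

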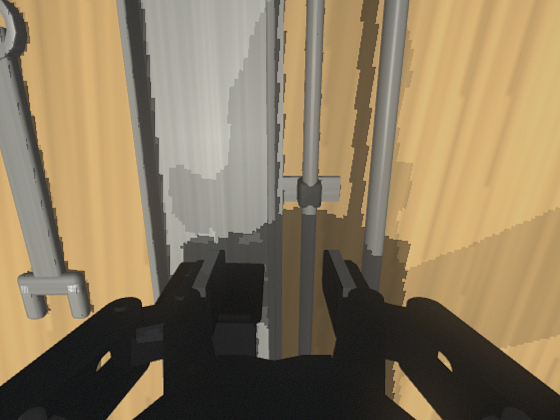

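View pics/side5.png

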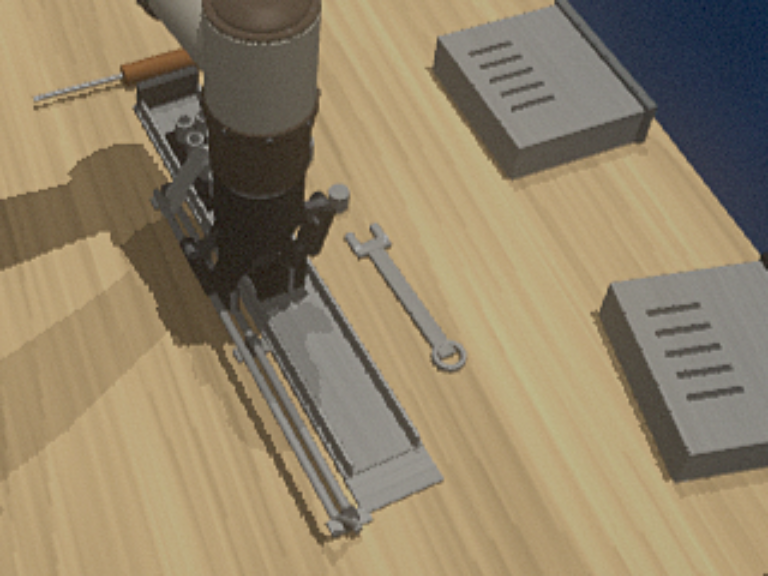

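Emit:
send_rows --pt "-0.004 0 0" --pt "-0.01 0 0" --pt "-0.016 0 0" --pt "-0.022 0 0" --pt "-0.028 0 0" --pt "-0.032 0 0" --pt "-0.035 0 0" --pt "-0.037 0 0" --pt "-0.039 0 0" --pt "-0.041 0 0" --pt "-0.042 0 0" --pt "-0.043 0 0" --yaw '[0,0,0,0,0,0,0,0,0,0,0,0]' --fingers '[112,112,112,112,112,112,112,112,112,112,112,112]'

```text
clock: 8.45
position: [544.6, -4.6, 31.3]
ee_rot: [0.744, -0.669, 0.002, 0.0]
contact_force: [1.8, -6.3, 1.3]
gripper_width: 47.8
```

```bash
python3 -c "
from h import *
plan(-91,31,31)"
```

```text
t 8.45 chute tcp [-93.8  31.6  31.3] shift mm [-2.8 -0.6  0.3] yaw deg -0.17 F [-6.5 -1.1  1.3] w 47.8 tilt [ 0.002 -0.002 -1.   ] target [545.  -2.  31.]
```

Emit:
send_rows --pt "-0.001 0 0" --pt "-0.002 0 0" --pt "-0.003 0 0" --pt "-0.003 0 0" --yaw '[0,0,0,0]' --fingers '[112,112,112,112]'

```text
clock: 8.85
position: [544.1, -2.3, 31.3]
ee_rot: [0.743, -0.669, 0.002, 0.0]
contact_force: [2.2, -5.1, 0.9]
gripper_width: 47.7
```

```bash
python3 -c "
from h import *
plan(-91,31,31)"
```

```text
t 8.85 chute tcp [-91.4  31.8  31.3] shift mm [-0.4 -0.8  0.3] yaw deg -0.2 F [-5.3 -1.6  0.9] w 47.7 tilt [ 0.002 -0.003 -1.   ] target [545.  -2.  31.]
```

Still sliding at about 5 N, so I'll keep creeping forward until the force rises.

Emit:
send_rows --pt "-0.001 -0.0005 0" --pt "-0.002 -0.0005 0" --pt "-0.003 -0.0005 0" --pt "-0.003 -0.0005 0" --yaw '[0,0,0,0]' --fingers '[112,112,112,112]'

```text
clock: 9.25
position: [544.0, -0.2, 31.4]
ee_rot: [0.743, -0.669, 0.002, 0.001]
contact_force: [2.0, -6.2, 2.4]
gripper_width: 48.2
```

```bash
python3 -c "
from h import *
plan(-91,31,31)
for n in('top','side','wrist'):
  im=get_image(n);cv2.imwrite(f'pics/{n}6.png',im if n=='wrist' else cv2.resize(im[130:370,180:500],None,fx=2.4,fy=2.4))
"
```

```text
t 9.25 chute tcp [-89.3  31.7  31.4] shift mm [ 1.7 -0.7  0.4] yaw deg -0.25 F [-6.4 -1.3  2.4] w 48.2 tilt [ 0.001 -0.004 -1.   ] target [545.  -2.  31.]
```

View pics/side6.png

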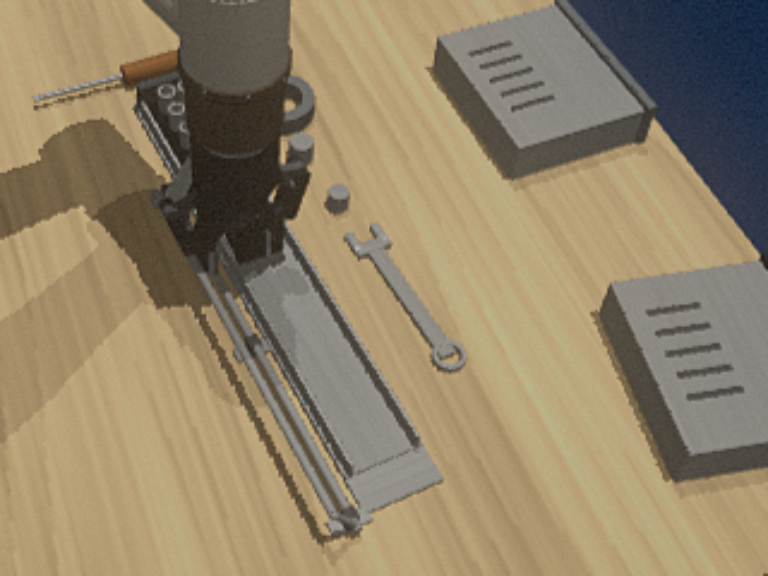

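View pics/top6.png

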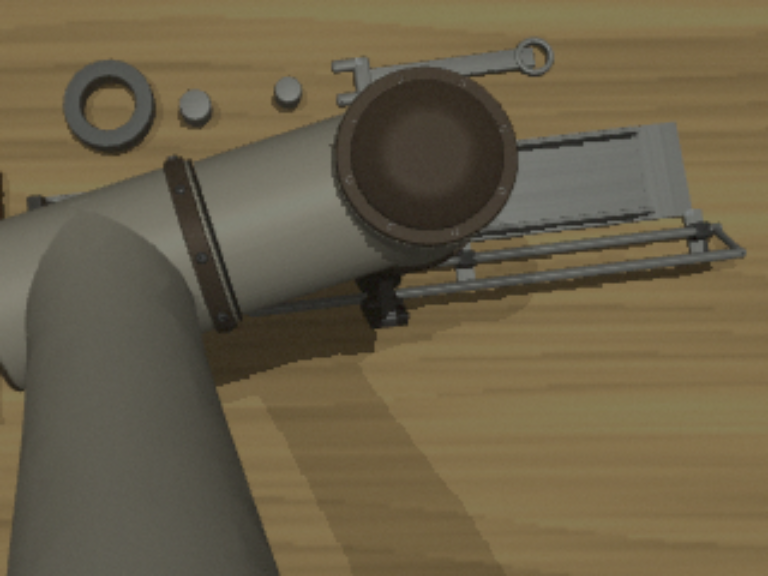

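View pics/wrist6.png

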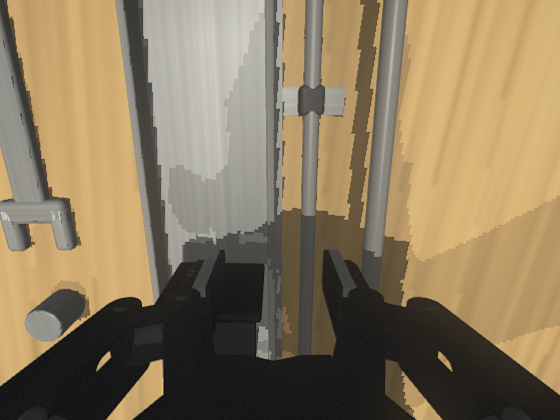

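Emit:
send_rows --pt "-0.001 -0.0005 0" --pt "-0.002 -0.0005 0" --pt "-0.003 -0.0005 0" --pt "-0.004 -0.0005 0" --pt "-0.004 -0.0005 0" --yaw '[0,0,0,0,0]' --fingers '[112,112,112,112,112]'

```text
clock: 9.9
position: [543.8, 0.2, 31.4]
ee_rot: [0.742, -0.67, 0.002, 0.003]
contact_force: [5.4, -18.7, 0.3]
gripper_width: 47.7
```

```bash
python3 -c "
from h import *
plan(-91,31,31)
im=get_image('side');cv2.imwrite(f'pics/s7.png',cv2.resize(im[140:240,220:320],None,fx=6,fy=6,interpolation=cv2.INTER_CUBIC))
"
```

```text
t 9.9 chute tcp [-88.9  31.8  31.4] shift mm [ 2.1 -0.9  0.4] yaw deg -0.4 F [-19.2  -3.4   0.3] w 47.7 tilt [-0.001 -0.007 -1.   ] target [545.  -2.  31.]
```

View pics/s7.png

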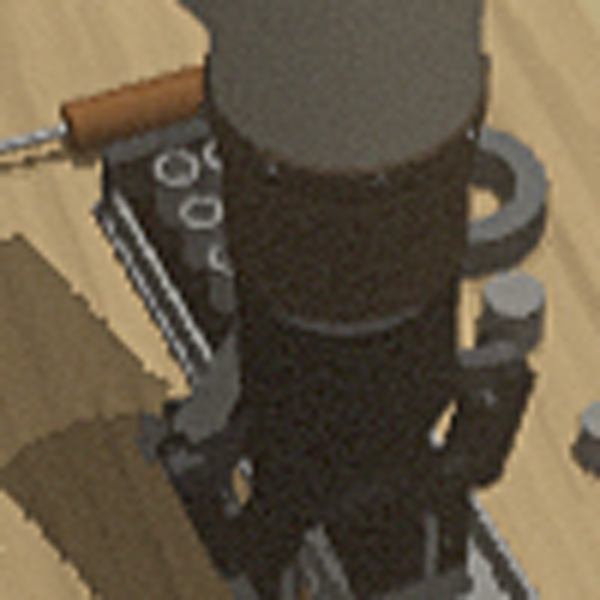

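The force rose to 19 N for 0.4 mm of advance, and the view shows the nose at the end stop, so the rack is home. I'll hold briefly, back off along the chute, then let the gate shut gently.

Emit:
send_rows --pt "-0.003 0 0" --pt "-0.003 0 0" --pt "0.003 0 0" --pt "0.01 0 0" --pt "0.02 0 0" --pt "0.025 0 0" --pt "0.025 -0.006 0" --pt "0.025 -0.012 0" --pt "0.025 -0.018 0" --pt "0.025 -0.024 0" --pt "0.025 -0.03 0" --pt "0.025 -0.035 0" --yaw '[0,0,0,0,0,0,0,0,0,0,0,0]' --fingers '[112,112,112,112,112,112,112,112,112,112,112,112]'

```text
clock: 11.15
position: [581.5, -21.0, 31.3]
ee_rot: [0.742, -0.67, 0.002, 0.003]
contact_force: [1.2, 0.6, -0.6]
gripper_width: 47.9
```

```bash
python3 -c "
from h import *
plan(-114,-19,31)"
```

```text
t 11.15 chute tcp [-114.    -3.4   31.3] shift mm [ -0.1 -15.6   0.2] yaw deg -0.4 F [ 0.5 -1.3 -0.6] w 47.9 tilt [-0.001 -0.007 -1.   ] target [597. -19.  31.]
```

Emit:
send_rows --pt "0 -0.005 0" --pt "0 -0.01 0" --pt "0 -0.015 0" --pt "0 -0.016 0" --pt "0 -0.016 0" --yaw '[0,0,0,0,0]' --fingers '[112,112,112,112,112]'

```text
clock: 11.65
position: [597.3, -19.4, 31.1]
ee_rot: [0.742, -0.67, 0.002, 0.003]
contact_force: [-0.2, -0.5, -0.0]
gripper_width: 47.8
```

```bash
python3 -c "
from h import *
plan(-114,-19,200)
for n in('side','wrist'):
  im=get_image(n);cv2.imwrite(f'pics/{n}8.png',im if n=='wrist' else cv2.resize(im[130:370,180:500],None,fx=2.4,fy=2.4))
"
```

```text
t 11.65 chute tcp [-114.2  -19.3   31.1] shift mm [   1.     0.7 -168.9] yaw deg -0.41 F [-0.5  0.2 -0. ] w 47.8 tilt [-0.002 -0.007 -1.   ] target [597. -19. 200.]
```

View pics/wrist8.png

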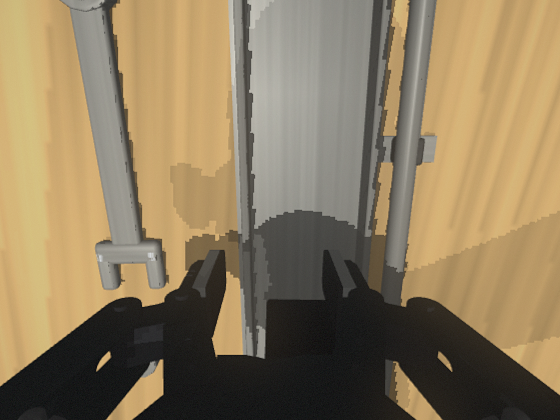

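View pics/side8.png

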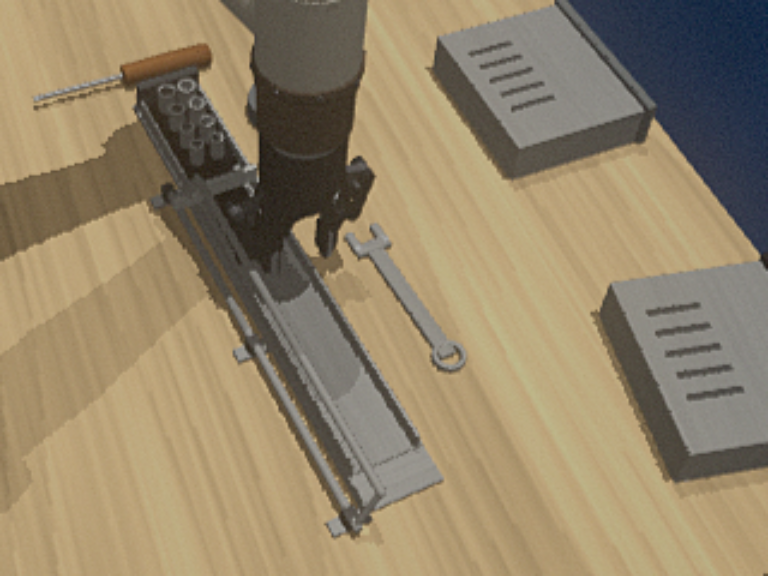

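The gate is shut behind the sockets and the finger is clear of the rail (at (410,180) in the wrist view). I'll lift straight up and then retreat.

Emit:
send_rows --pt "0 0 -0.015" --pt "0 0 -0.04" --pt "0 0 -0.075" --pt "0 0 -0.11" --pt "0 0 -0.145" --pt "0.04 0.02 -0.17" --pt "0.08 0.04 -0.19" --pt "0.12 0.06 -0.2" --pt "0.16 0.08 -0.2" --pt "0.18 0.1 -0.2" --pt "0.18 0.1 -0.2" --pt "0.18 0.1 -0.2" --yaw '[0,0,0,0,0,0,0,0,0,0,0,0]' --fingers '[112,112,112,112,112,112,112,112,112,112,112,112]'

```text
clock: 12.95
position: [515.7, -207.5, 232.8]
ee_rot: [0.742, -0.671, 0.002, 0.003]
contact_force: [0.9, 0.6, 1.3]
gripper_width: 48.0
```

```bash
python3 -c "
from h import *
plan(-114,-19,200)
for n in('top','side'):
  im=get_image(n);cv2.imwrite(f'pics/{n}9.png',cv2.resize(im[130:370,165:485],None,fx=2.4,fy=2.4,interpolation=cv2.INTER_CUBIC))
"
```

```text
t 12.95 chute tcp [-292.4   82.3  232.8] shift mm [-179.4  -99.8   31.4] yaw deg -0.49 F [ 0.5 -0.9  1.3] w 48.0 tilt [-0.001 -0.007 -1.   ] target [597. -19. 200.]
```

View pics/top9.png

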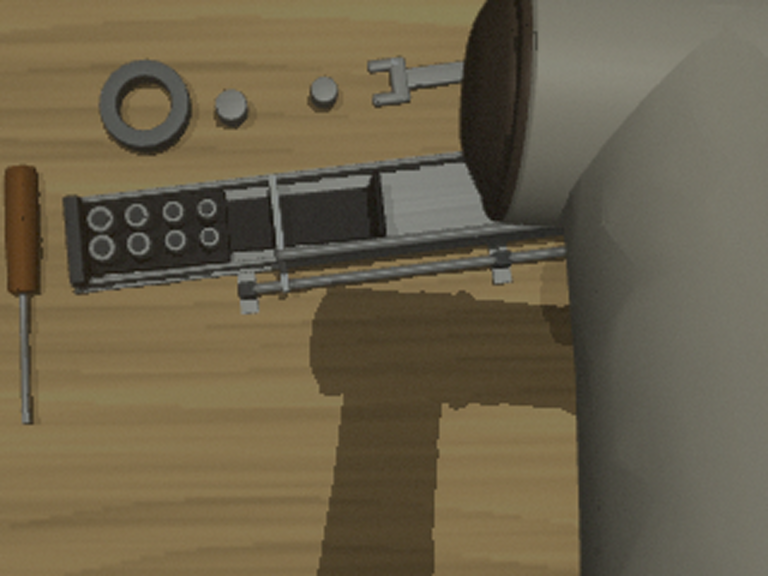

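View pics/side9.png

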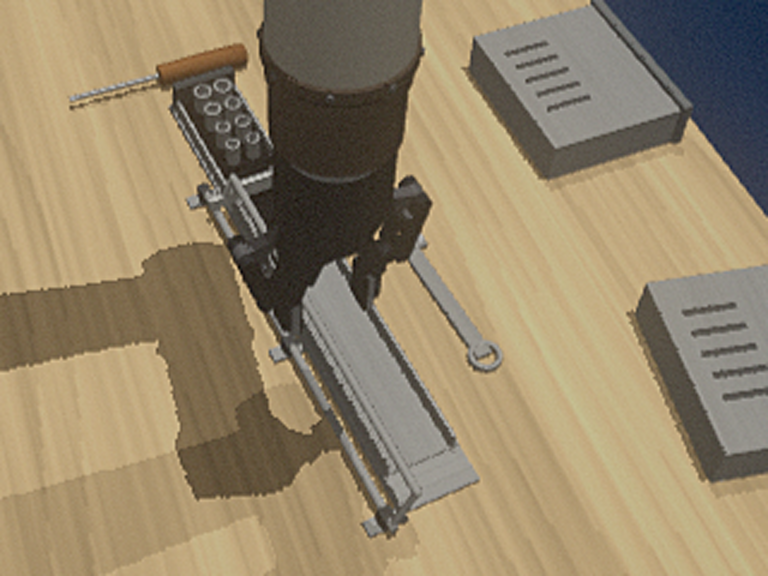

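```bash
python3 -c "
from h import *
p=np.load('chute.npy')
for q in [(380,174),(386,237)]: print(w2c(p,ray('top',(165+q[0]/2.4,130+q[1]/2.4),56)))
for q in [(226,190),(230,262)]: print('block rear (40)',w2c(p,ray('top',(165+q[0]/2.4,130+q[1]/2.4),20)))
print(job_done())
"
```

```text
[[-80.38631991 -17.4893462   56.        ]]
[[-78.48431943  30.19644162  56.        ]]
block rear (40) [[ 37.57359432 -25.71608428  20.        ]]
block rear (40) [[40.687731   30.84129505 20.        ]]
the job is handed in; nothing more can be done
None
```

The rack is home against the end stop with the gate shut behind the sockets. I handed the job in at about 13 s of the 45 s allowed; the hand-in gives no verdict.

I used both fingers, part-closed. One pushed the rail out, to about 0.95 rad by the camera, and slid along it while the other pushed the rear plate. At the end stop the push force rose from about 6 N to 19 N within 0.4 mm. I then backed off the plate, eased the rail shut, lifted straight up and moved the arm away.

**Last checks:**
- **Rack:** the rear plate measures chute x ≈ -79.5 mm against the -80 mm expected when home. The rear of the socket block measures ≈ 39 mm against the expected 40 mm. These are good to about 2 mm.
- **Gate:** it looks shut in both the top and side views. I did not measure its final angle.
- **Bystanders:** they look unmoved in the views, though I did not measure them. The arm hides part of the spanner from above.
- **Robot:** it stands clear, with only noise-level force on the tool.
- **Disagreement:** while sliding, the sideways force on the rail sometimes read only about 1 N, below the 2–5 N expected. The pictures through the slide still showed the rail against the finger and the gate open.

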